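# Pin the telescopic shelf stick and hold it drawn out

## Robot

A 6-joint arm with a two-finger parallel gripper is mounted at the origin on the work surface. World frame = base frame: x ahead of the robot, y to its left, z up, the work surface at z = 0. Lengths are in m, angles in rad, forces in N, time in s.
With the tool pointing down it reaches from about 0.375 to 0.9 m from the base axis. Payload 3.1 kg.
Tool frame: the origin (TCP) lies midway between the tips of the shut fingers; the grasp point (between the pads) lies 19 mm behind it (manip.hold_point_z is the distance from the TCP to the grasp point, in m); x points along the fingers, y is the direction in which the jaws open and shut, and the axes are right-handed (so a half turn about x gives the same grasp; the last joint's range is limited). The gripper opens to 85 mm and grips with 20 to 120 N. Pads are 22 mm wide; open, the fingers measure 114 mm over their backs; the gripper's body (76 mm by 85 mm) begins 54 mm behind the grasp point. The pads swing forward as they close: fully open they stand 13 mm farther back than shut.
Start: joints at [-1.399, 0.527, 1.433, -0, 1.181, -0.178], TCP at [0.214, -0.587, 0.231] pointing down, gripper open.
Joint ranges: [-3.08, 3.08], [-0.75, 2.2], [0.22, 2.44], [-1.43, 4.57], [0, 2.65], [-2.85, 2.85]. Speed limits (rad/s): [2.79, 2.79, 3.14, 3.14, 3.14, 3.14].

## Interface

Orientations are given as a unit quaternion [x, y, z, w].
In Python, from station import manip, snapshot gives the robot as it stands.
- The arm moves only by the tool play_rows, never from a script. Its argument "series" is a list of rows, each a list of 4 numbers: the shift along the tool's x, y, z in m, then the turn about the tool's x in degrees. In form: [[tx, ty, tz, spin], ...]. A call has 1 to 20 rows; each row is the pose to reach, as a shift and turn from the pose measured when the call began, along the tool's axes at that moment; what a row does not reach only later rows make up. A row lasts 1/10 s, in which the tool goes at most 50 mm and 8.59 degrees, less where a joint would pass 70% of its speed; a pose out of reach is approached as far as the arm can. A call with a gripper value outside its range is refused whole. "claw" is the opening in per cent of the stroke, from 0 (shut) to 100 (fully open), set as the call begins (left out, the last holds). The fingers move at their own pace and stop on an object; "force" is the grip in N (left out, the last holds). Time passes only in rows, so rows that repeat a pose let the fingers close. It gives the time, the measured TCP pose, the force and the opening at its end, in the units of the state.
- manip.sense(): the state, without advancing time (a new reading comes with each control period).
- snapshot(name): name is "scene" or "top" or "wrist"; returns a dict with "image" (420x560x3 uint8, blue, green, red), "depth" (420x560 float32, m along the optical axis (not along the pixel's ray), 0 where there is no reading), "fov_y" (degrees; the focal length in pixels is half the picture's height over the tangent of half this angle, whatever the lens; pixels are square), "cx", "cy" (the principal point, pixels), "dist" ([k1, k2, p1, p2, k3] as OpenCV has them; the pictures are not rectified), "R" (3x3) and "t" (3): a world point X has camera coordinates R X + t. Camera axes: x right, y down, z forward; pixel columns grow to the right and rows downward; lengths in m; the calibration is good to about 2 mm. A picture is of the moment at which its call begins.
- manip.sign_off(): hands the job in, once; it reports no verdict.
The state is a dict: "t": time; "q": joint angles; "qd": joint speeds; "tau": joint torques, N m; "tcp_pos": TCP position; "tool_rot": TCP orientation; "force": force on the tool from outside, world axes, zero at the start; "ft_torque": the same for the moment, N m; "finger_gap": opening from 0.0 (shut) to 1.0 (fully open).
Only numpy, scipy, OpenCV 4.12 (cv2) and the standard library are available. Lean on these libraries where they do the work, as an engineer would, in place of code of your own. Each camera call takes 0.05 s, during which the arm holds its last target.

## Task

A short telescopic shelf-reaching stick lies in its service cradle on the pharmacy counter. Take the slimmer of the two pins from the rack, drop it fully through the eye at the stick's tail into the hole beneath and let go of it, so that the stick cannot slide out of the cradle; then grip the stick's handle so that the button in its side is squeezed in, draw the handle straight out past its first stop to the second stop, the end of its travel, and finish while still holding it there with the button squeezed. Leave the thicker pin and the cartons, bottle, jar and tape roll as they are.

Things in the scene. Friction and masses are not known exactly. Their poses are not given: they have to be found in the camera images.
- cradle: Fixed aluminium service cradle, base plate 235 x 76 x 8 mm, in which the stick lies level. Origin: on the counter, straight below the centre of the eye's hole. The stick points along the cradle's own -x axis and is drawn out that way; -y is the side of the handle on which the button sits (facing away from the robot); z up. The base plate runs from x = +35 mm to x = -200 mm. Two grey saddles (52 mm wide, up to 53 mm above the counter) stand at x = -65 and -165 mm.
- cradle_hole (a point): Centre of the mouth of the hole in the cradle's steel block, 38 mm above the counter; hole 11 mm wide and 30 mm deep, vertical, 1 mm beneath the eye and in line with the eye's hole at the start.
- eye (a point): Centre of the hole in the flat steel eye at the stick's tail, at the eye's upper face, 45 mm above the counter; hole 11 mm, vertical, through 6 mm; the eye is 40 mm long and 30 mm wide. The stick's outer tube (24 mm across, axis 45 mm above the counter) starts 36 mm from this hole towards the handle.
- tube (a joint): How far (m) the stick's outer tube with its eye has slid along the cradle's -x: 0 at the start, up to 0.05. Unpinned it slides along when pulled with about 1.5 N; the pin in eye and hole holds it, with 3 to 5 mm of play, which the pull takes up first, so that the handle itself travels about 124 mm to the second stop.
- rod (a joint): How far (m) the handle and inner rod are drawn out of the tube along the cradle's -x: 0 = fully in (start), 0.06 = first stop, 0.12 = second stop, the hard end of travel. Locked at 0, 0.06 and 0.12 unless the button is in (by about 3.5 mm or more); with the button kept in it passes the first stop freely. A return spring pulls it back with 3 N at 0, 6 N at 0.12.
- handle: The stick's dark handle, a block 88 mm long (along the cradle's x), 28 mm wide (cradle's y) and 34 mm high, with soft edges. Origin: its centre, 45 mm above the counter; at the start 245 mm from the cradle's origin along the cradle's -x. Its axes are parallel to the cradle's. It is free on both sides and above; the underside is 28 mm above the counter.
- button (a joint): How far (m) the button is pressed in: 0 out, 0.005 fully in; springs back; about 2 N to start, 6 N fully in. It is a grey bar 46 mm long and 24 mm high at the middle of the handle's -y side (away from the robot), standing 7 mm proud of the side when out, 2 mm when in; it is pressed towards the handle's +y, so that fingers closing across the handle (35 mm wide there, 30 mm when pressed) squeeze it.
- rack: Fixed grey pin rack, block 52 x 112 x 42 mm; origin at the centre of its underside; two vertical 14 mm holes, 30 mm either side of the middle along its own y. A pin hangs in each by its collar; either pin may be in either hole.
- slim_pin_grip (a point): Centre of the grip of the slimmer pin. Upright steel pin, 78 mm high over all: shank 8 mm thick and 36 mm long with a tapered foot, then a flat collar 26 mm wide and 4 mm thick, then a round dark plastic grip 18 mm thick and 38 mm high. This point lies 62 mm above the tip, 26 mm above the collar's underside (which comes to rest on the eye when fully in, and rests on the rack at the start), 16 mm below the top. z up along the pin. The pin weighs 35 to 70 g.
- slim_pin_tip (a point): Tip of the slimmer pin's shank, 62 mm below its grip point; 9 mm above the counter when the pin is fully in the cradle.
- thick_pin_grip (a point): Centre of the grip of the thicker pin (grip 28 mm thick, collar 36 mm, shank 12 mm, same heights), which does not fit the eye; to be left in the rack.
- flat_carton_mid (a point): Centre of a bystander to be left alone: white carton with a blue band, lying flat, 50 x 110 x 35 mm.
- tall_carton_mid (a point): Centre of a bystander to be left alone: white carton with a green band, upright, 50 x 60 x 110 mm.
- amber_bottle_mid (a point): Centre of a bystander to be left alone: small amber bottle, 48 mm across, 90 mm high.
- jar_mid (a point): Centre of a bystander to be left alone: white jar, 60 mm across, 75 mm high.
- tape_roll_mid (a point): Centre of a bystander to be left alone: flat roll of paper tape, 84 mm across, 25 mm high.
There are look-alikes about, which are no part of the job. What is shaped like the part that bears slim_pin_grip but red is not meant.

How it is judged:
By the outcome, as a careful person would: the job done as asked, in the order asked, and still so for the second after the job is handed in, while the arm keeps its last pose, push and grip.
It also fails if it takes over 61 s, if anything falls off the work surface, if the arm or the gripper's body presses on something with over 40 N, if the wrist force passes 120 N, or if a joint passes its speed limit or range.

## Working session

There is one attempt and no reset: what is moved stays moved. The work goes in short steps, Python scripts to look and compute and a tool call to move; the robot and the scene stay as the last step left them, time stands still between calls to the robot, and variables do not carry over. Pictures are saved under pics/ and viewed, and the job is handed in when it is done.

Besides the shell and the picture viewer there is one more tool, called as name(argument=value, ...) on one line, values as JSON. play_rows: Moves the arm, as the interface text tells. Its arguments: {"type":"object","properties":{"series":{"type":"array","items":{"type":"array","items":{"type":"number"}}},"claw":{"type":"number"},"force":{"type":"number"}},"required":["series"]}

```bash
ls; mkdir -p pics; cat > h.py <<'E'
import numpy as np, cv2
from station import manip, snapshot
def snap(n,fn=None):
    s=snapshot(n)
    if fn: cv2.imwrite('pics/'+fn,s['image'])
    return s
def K(s):
    f=210/np.tan(np.radians(s['fov_y'])/2)
    return np.array([[f,0,s['cx']],[0,f,s['cy']],[0,0,1.]])
def ray(s,px):
    u=cv2.undistortPoints(np.array(px,float).reshape(-1,1,2),K(s),np.array(s['dist'],float)).reshape(-1,2)
    d=np.c_[u,np.ones(len(u))]@np.array(s['R']); c=-np.array(s['R']).T@np.array(s['t']); return c,d
def onz(s,px,z):
    c,d=ray(s,px); return c+d*((z-c[2])/d[:,2])[:,None]
def dep(s,px):
    c,d=ray(s,px); z=np.array([s['depth'][int(round(v)),int(round(u))] for u,v in np.array(px,float).reshape(-1,2)]); return c+d*z[:,None]
def proj(s,X):
    p,_=cv2.projectPoints(np.array(X,float).reshape(-1,3),cv2.Rodrigues(np.array(s['R'],float))[0],np.array(s['t'],float),K(s),np.array(s['dist'],float)); return p.reshape(-1,2)
E
python3 - <<'E'
from h import *
import pickle
for n in ['scene','top','wrist']:
    s=snap(n,n+'0.png'); pickle.dump(s,open(n+'0.pkl','wb')); print(n,s['fov_y'],s['cx'],s['cy'],s['dist'],np.array(s['R']).round(3).tolist(),np.array(s['t']).round(3))
st=manip.sense();print(st['t'],st['tool_rot'],st['force'],st['finger_gap'],manip.hold_point_z)
E
```

```text
pics
scene 43.66964487666641 274.031386716945 211.55307408115365 [-0.00692311  0.          0.          0.          0.        ] [[-0.885, 0.465, -0.003], [0.399, 0.755, -0.52], [-0.24, -0.461, -0.854]] [ 0.538 -0.169  1.51 ]
top 57.485731349906246 280.63470982352715 210.33083750979478 [-0.08199819  0.          0.          0.          0.        ] [[-0.002, -1.0, -0.014], [-0.996, 0.003, -0.084], [0.084, 0.013, -0.996]] [-0.03   0.577  1.149]
wrist 63.69055596151738 286.7365671442135 209.44762795165926 [0.02566755 0.         0.         0.         0.        ] [[0.343, -0.939, -0.003], [-0.89, -0.326, 0.318], [-0.299, -0.107, -0.948]] [-0.623 -0.042  0.382]
0.15 [ 0.69632635  0.12364751 -0.69631147  0.12243872] [ 0.0751484  -0.09222404 -0.53925886] 1.0034619881194458 0.0187
```

View pics/scene0.png

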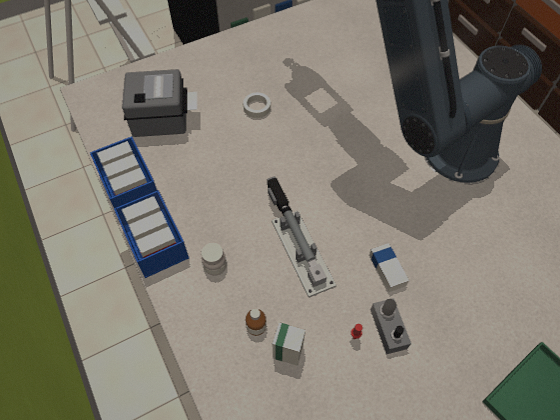

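View pics/top0.png

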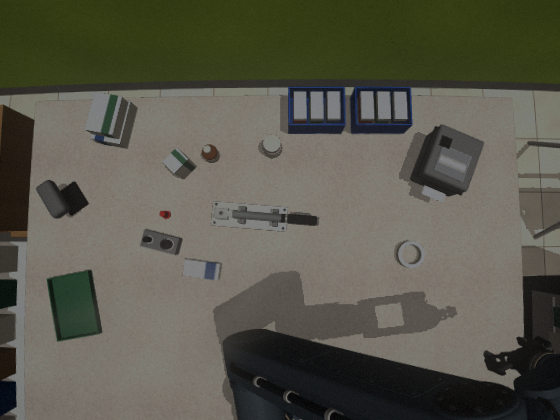

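View pics/wrist0.png

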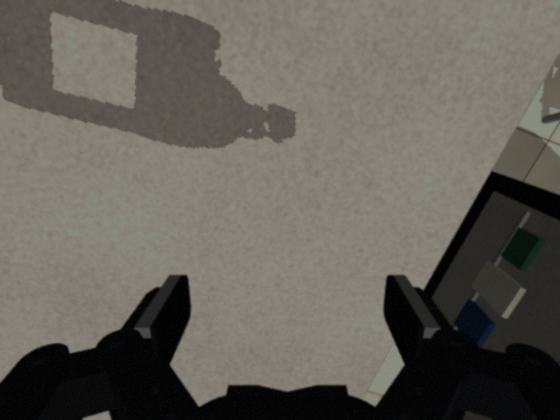

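The scene view (camera facing the robot) shows the stick and cradle from (275,185) to (320,290), and the rack at (390,325). Its two dark pins are at about (389,307) and (398,332). A red look-alike stands at (357,331). I'll enlarge the rack to tell the pins apart.

```bash
python3 - <<'E'
from h import *
import pickle
s=pickle.load(open('scene0.pkl','rb'));t=pickle.load(open('top0.pkl','rb'))
a=cv2.resize(s['image'][280:370,335:425],(400,400),interpolation=2)
b=cv2.resize(t['image'][195:265,125:195],(400,400),interpolation=2)
b=cv2.convertScaleAbs(b,alpha=1.6)
cv2.imwrite('pics/c1.png',np.hstack([a,b]))
a=cv2.resize(s['image'][170:300,250:350],(461,600),interpolation=2)
b=cv2.convertScaleAbs(cv2.resize(t['image'][190:240,200:330],(780,300),interpolation=2),alpha=1.6)
cv2.imwrite('pics/c2.png',a);cv2.imwrite('pics/c3.png',b)
E
```

```text
(no output)
```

View pics/c1.png

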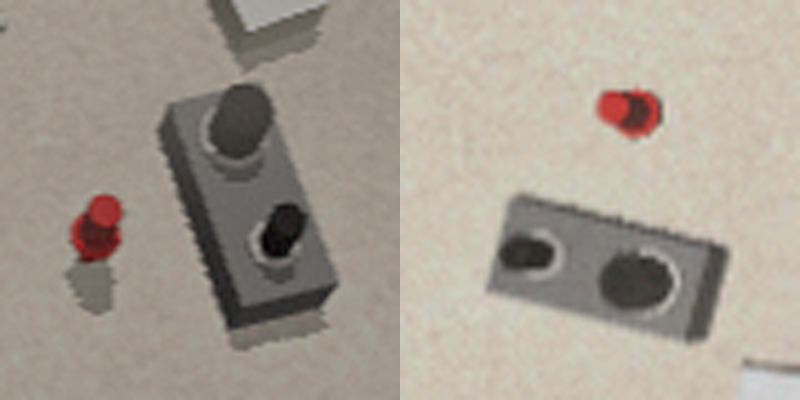

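View pics/c2.png

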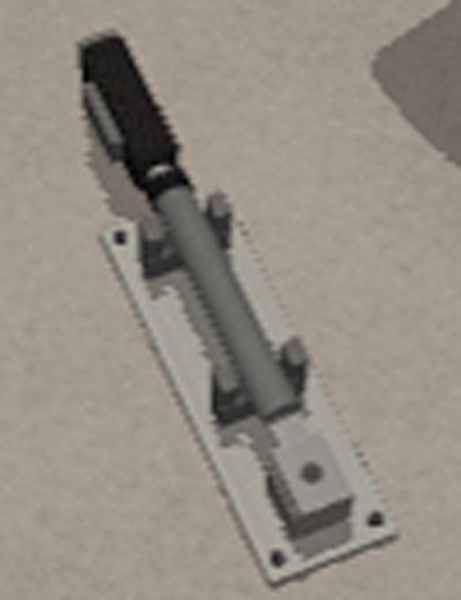

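View pics/c3.png

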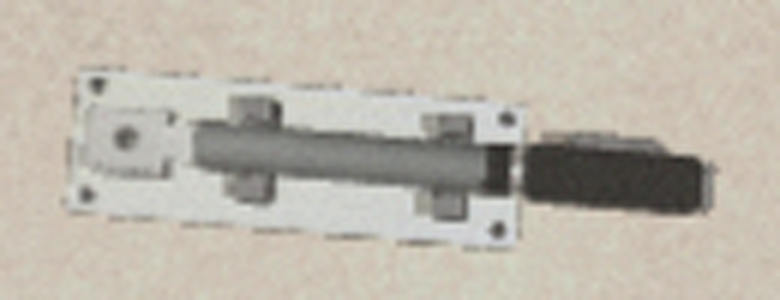

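The candidates in scene pixels are the slim black pin at (398,332) on a narrow collar, the thick grey-brown pin at (389,307), and the red one at (357,331), which is excluded. The crop confirms that the pin with the smaller grip and collar, in the hole at the rack's +y end, is the slim one. Next I'll measure it and the stick.

```bash
python3 - <<'E'
from h import *
import pickle
s=pickle.load(open('scene0.pkl','rb'));t=pickle.load(open('top0.pkl','rb'))
def tri(ps,pt):
    c1,d1=ray(s,[ps]);c2,d2=ray(t,[pt]);d1=d1[0]/np.linalg.norm(d1);d2=d2[0]/np.linalg.norm(d2)
    a=np.linalg.lstsq(np.c_[d1,-d2],c2-c1,rcond=None)[0];p,q=c1+a[0]*d1,c2+a[1]*d2
    return ((p+q)/2).round(4),np.linalg.norm(p-q).round(4)
S=lambda x,y:(250+x/4.61-.4,170+y/4.615-.4); T=lambda x,y:(200+x/6-.4,190+y/6-.4)
print('eye',onz(s,[S(312,473)],.045),onz(t,[T(126,138)],.045),tri(S(312,473),T(126,138)))
tp=onz(t,[T(97,85),T(507,119),T(498,230),T(86,195)],.008);print('screws top',tp.round(4).tolist())
sp=onz(s,[S(277,558),S(120,237),S(375,520)],.008);print('screws scene',sp.round(4).tolist())
for a,b in ((tp[0],tp[1]),(tp[3],tp[2]),(sp[0],sp[1])):
    print('ang',np.degrees(np.arctan2(*(b-a)[[1,0]])))
# dark pin
for nm,im,r in (('s',s,(280,370,335,425)),('t',t,(195,265,125,195))):
    g=im['image'][r[0]:r[1],r[2]:r[3]].max(2); m=(g<(45 if nm=='s' else 40)).astype(np.uint8)
    n,l,stt,c=cv2.connectedComponentsWithStats(m)
    for i in range(1,n):
        if stt[i,4]>8: print(nm,stt[i],c[i]+[r[2],r[0]], onz(im,[c[i]+[r[2],r[0]]],.065))
# red + collar
S2=lambda x,y:(335+x*90/400-.4,280+y*90/400-.4);T2=lambda x,y:(125+(x-400)*70/400-.4,195+y*70/400-.4)
print('collar', onz(s,[S2(276,243)],.046),onz(t,[T2(534,254)],.046))
print('top', onz(s,[S2(291,217)],.084),onz(t,[T2(516,253)],.084))
# handle ends
print('handle',onz(t,[T(525,178),T(706,185)],.062), onz(s,[S(100,45)],.062))
E
```

```text
eye [[0.56782901 0.14845397 0.045     ]] [[0.56859851 0.14917166 0.045     ]] (array([0.5684, 0.149 , 0.0466]), np.float64(0.0002))
screws top [[0.5992, 0.171, 0.008], [0.5808, -0.0424, 0.008], [0.5234, -0.0376, 0.008], [0.5419, 0.1761, 0.008]]
screws scene [[0.5983, 0.1689, 0.008], [0.5799, -0.0444, 0.008], [0.541, 0.1744, 0.008]]
ang -94.94440045191185
ang -94.96517674164718
ang -94.91617880952832
s [59 46  9 12 81] [397.98765432 331.49382716] [[0.48735335 0.36546369 0.065     ]]
s [45 53  9 20 55] [384.21818182 342.43636364] [[0.52849565 0.3718413  0.065     ]]
t [18 42  9  5 36] [146.69444444 239.05555556] [[0.4884979  0.36736674 0.065     ]]
t [36 45 10  8 29] [164.96551724 243.13793103] [[0.47650046 0.31147862 0.065     ]]
collar [[0.48665607 0.36598558 0.046     ]] [[0.48869668 0.37014247 0.046     ]]
top [[0.48628967 0.36533328 0.084     ]] [[0.48884171 0.36578898 0.084     ]]
handle [[ 0.54688843 -0.05139391  0.062     ]
 [ 0.54316098 -0.14053214  0.062     ]] [[ 0.54521635 -0.1347092   0.062     ]]
```

```bash
cat >> h.py <<'E'
from scipy.spatial.transform import Rotation as Ro
EYE=np.array([.5682,.1489]); CA=np.radians(85.06)
def goto(p,yaw=None,st=None):
    """shift in tool axes to bring TCP to p; spin to bring tool y to world angle yaw (deg, mod 180)"""
    st=st or manip.sense(); R=Ro.from_quat(st['tool_rot']).as_matrix()
    sh=R.T@(np.array(p)-st['tcp_pos']); sp=0
    if yaw is not None:
        ty=R[:,1]; cur=np.degrees(np.arctan2(ty[1],ty[0])); d=(yaw-cur+90)%180-90
        sp=-d # tool x down -> turn about it is opposite to world z
    return sh.round(4).tolist(),round(sp,2)
E
python3 - <<'E'
from h import *
import pickle
st=manip.sense();print(Ro.from_quat(st['tool_rot']).as_matrix().round(4),st['tcp_pos'])
print(goto([.5,-.25,.25],-5),goto([.489,.366,.2],-5))
s=pickle.load(open('scene0.pkl','rb'));t=pickle.load(open('top0.pkl','rb'))
for nm,im,r in (('s',s,(310,350,340,375)),('t',t,(200,230,150,180))):
    a=im['image'].astype(int); m=np.zeros(a.shape[:2],np.uint8); m[r[0]:r[1],r[2]:r[3]]=((a[...,2]-a[...,1]>40)[r[0]:r[1],r[2]:r[3]])
    M=cv2.moments(m,True);c=(M['m10']/M['m00'],M['m01']/M['m00']);print(c,onz(im,[c],.04))
E
```

```text
[[-3.000e-04  3.427e-01 -9.394e-01]
 [ 1.700e-03 -9.394e-01 -3.427e-01]
 [-1.000e+00 -1.700e-03 -3.000e-04]] [ 0.21412346 -0.58658066  0.23053684]
([-0.019, -0.2183, -0.3839], np.float64(-64.96)) ([0.0321, -0.8006, -0.5847], np.float64(-64.96))
(356.7226890756302, 330.97478991596637) [[0.56076618 0.31590016 0.04      ]]
(164.28571428571428, 214.18367346938774) [[0.56463732 0.32342244 0.04      ]]
```

play_rows(series=[[-0.01,-0.02,-0.04,-7],[-0.02,-0.05,-0.08,-14],[-0.02,-0.08,-0.12,-21],[-0.02,-0.1,-0.17,-28],[-0.02,-0.12,-0.21,-35],[-0.02,-0.15,-0.25,-42],[-0.02,-0.18,-0.3,-49],[-0.02,-0.2,-0.35,-56],[-0.02,-0.22,-0.384,-65],[-0.02,-0.262,-0.4,-65],[-0.02,-0.306,-0.412,-65],[-0.02,-0.352,-0.43,-65],[-0.02,-0.4,-0.443,-65],[-0.02,-0.445,-0.459,-65],[-0.02,-0.49,-0.475,-65],[-0.01,-0.535,-0.491,-65],[0.0,-0.58,-0.507,-65],[0.01,-0.625,-0.522,-65],[0.02,-0.67,-0.538,-65],[0.02,-0.71,-0.553,-65]], claw=60, force=40)

```text
t: 2.15
tcp_pos: [0.4886, 0.2719, 0.2103]
tool_rot: [-0.52, -0.479, 0.522, -0.477]
force: [-0.2, -0.0, 0.6]
finger_gap: 0.599
```

```bash
python3 - <<'E'
from h import *
import pickle
s=snap('wrist','w1.png');pickle.dump(s,open('w1.pkl','wb'))
st=manip.sense();print(st['t'],st['tcp_pos'],st['finger_gap'],st['force'],st['qd']); print(goto([.488,.366,.2],-5),proj(s,[[.488,.366,.084],[.5682,.1489,.045]]))
E
```

```text
2.2 [0.48944698 0.27807171 0.21118307] 0.5997214647889406 [2.1675295  3.26237522 0.46010085] [-0.07795678 -0.03978015  0.03826273 -0.05381187 -0.01760322 -0.13949461]
([0.0118, -0.0087, -0.0874], np.float64(0.26)) [[276.61561602  79.24505787]
 [373.86966599 295.2597172 ]]
```

View pics/w1.png

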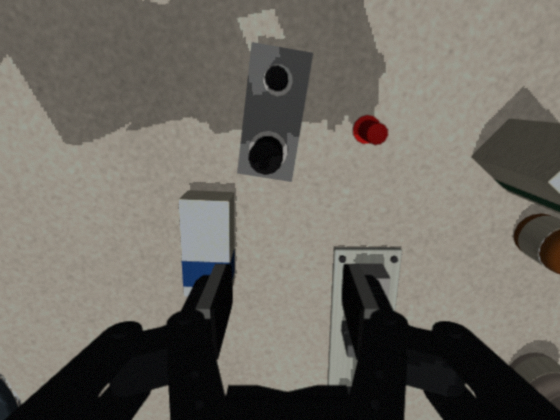

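The wrist view shows the slim pin at (277,78), against a prediction of (276.6,79.2), so the estimate holds. The thick pin is at (267,154) and the red one at (370,131). I'll move over the slim pin.

play_rows(series=[[0.012,-0.009,-0.025,0],[0.02,-0.009,-0.055,0],[0.03,-0.009,-0.08,0],[0.04,-0.009,-0.0875,0],[0.06,-0.009,-0.0875,0],[0.08,-0.009,-0.0875,0],[0.09,-0.009,-0.0875,0],[0.09,-0.009,-0.0875,0],[0.09,-0.009,-0.0875,0]])

```text
t: 3.1
tcp_pos: [0.4881, 0.3662, 0.1221]
tool_rot: [0.522, 0.48, -0.519, 0.477]
force: [-0.7, 0.1, -0.1]
finger_gap: 0.601
```

```bash
python3 - <<'E'
from h import *
import pickle
s=snap('wrist','w2.png');pickle.dump(s,open('w2.pkl','wb'));s2=snap('scene','s2.png')
st=manip.sense();print(st['t'],st['tcp_pos'],st['finger_gap'],st['force']); print(goto([.488,.366,.052],-5),proj(s,[[.488,.366,.084],[.488,.366,.046]]))
cv2.imwrite('pics/s2c.png',cv2.resize(s2['image'][230:370,320:480],(800,700),interpolation=2)[:600])
E
```

```text
3.2 [0.48857541 0.36664165 0.12287277] 0.5987026823279732 [0.66269298 0.4525236  0.09686088]
([0.0709, -0.0006, 0.0012], np.float64(0.23)) [[287.82075859 244.80147012]
 [287.69251046 222.26717329]]
```

View pics/w2.png

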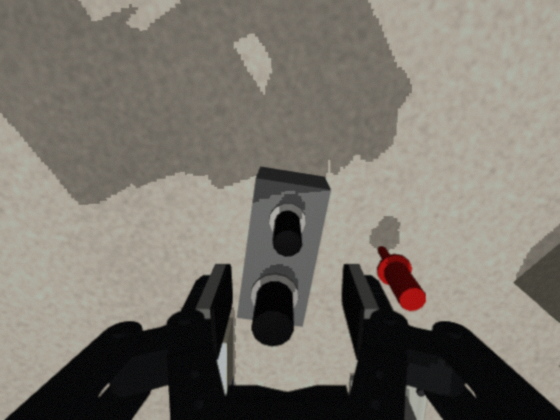

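View pics/s2c.png

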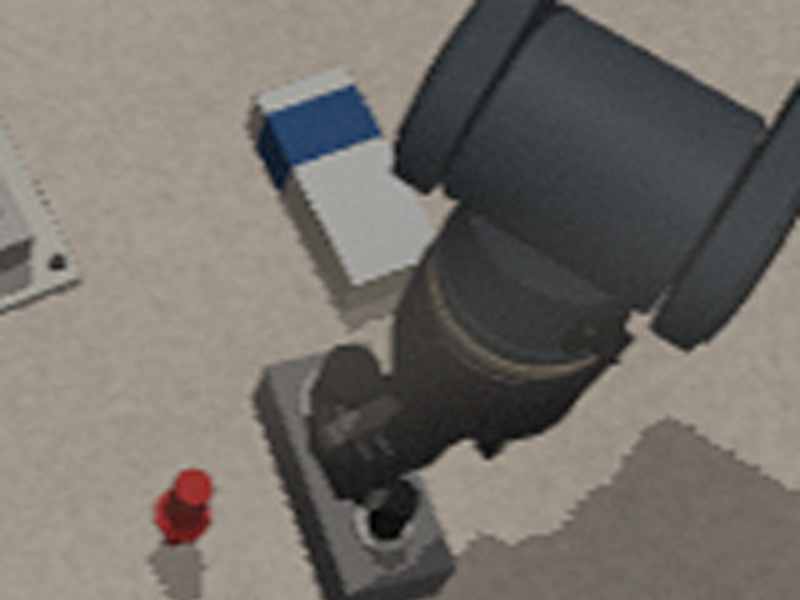

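play_rows(series=[[0.02,0,0.0005,0],[0.045,0,0.0005,0],[0.06,0,0.0005,0],[0.07,0,0.0005,0],[0.07,0,0.0005,0],[0.07,0,0.0005,0]])

```text
t: 3.8
tcp_pos: [0.4891, 0.3669, 0.0533]
tool_rot: [0.523, 0.48, -0.518, 0.477]
force: [0.1, -0.2, -0.6]
finger_gap: 0.6
```

play_rows(series=[[0,0,0,0],[0,0,0,0],[0,0,0,0],[0,0,0,0],[0,0,0,0],[0,0,0,0],[0,0,0,0]], claw=0, force=40)

```text
t: 4.5
tcp_pos: [0.4897, 0.3673, 0.0543]
tool_rot: [0.524, 0.48, -0.517, 0.477]
force: [-0.3, -0.2, 6.2]
finger_gap: 0.197
```

play_rows(series=[[-0.01,0,0,0],[-0.025,0,0,0],[-0.045,0,0,0],[-0.07,0,0,0],[-0.1,0,0,0],[-0.11,0,0,0],[-0.11,0,0,0],[-0.11,0,0,0]])

```text
t: 5.3
tcp_pos: [0.4886, 0.3659, 0.1638]
tool_rot: [0.523, 0.48, -0.518, 0.477]
force: [-0.2, 0.1, -0.7]
finger_gap: 0.192
```

```bash
python3 - <<'E'
from h import *
st=manip.sense();print(st['t'],st['tcp_pos'],st['finger_gap'],st['force']); print(goto([.5682,.1489,.165],-5))
s=snap('wrist','w3.png');R=Ro.from_quat(st['tool_rot']).as_matrix();print(R.round(4))
E
```

```text
5.3 [0.48856145 0.36594886 0.163762  ] 0.19164888843297465 [-0.19870371  0.07764392 -0.66855844]
([-0.0028, 0.0974, 0.2097], np.float64(0.23))
[[ 0.0029  0.9965 -0.0831]
 [ 0.0084 -0.0831 -0.9965]
 [-1.      0.0022 -0.0086]]
```

View pics/w3.png

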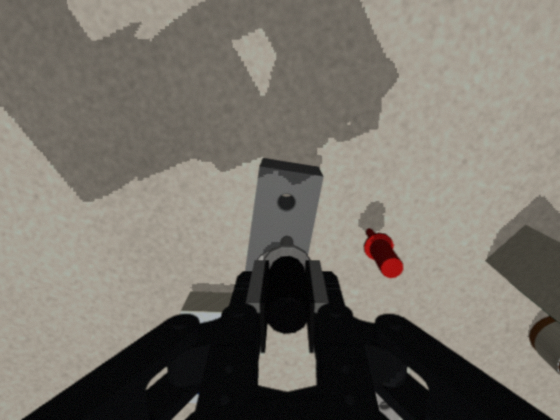

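The slim pin is held: its collar shows at (287,255) and its empty rack hole at (286,203). The thick pin is hidden under the gripper. Next I'll carry the slim pin over the eye.

play_rows(series=[[0,0.007,0.015,0],[0,0.02,0.045,0],[0,0.038,0.082,0],[0,0.056,0.12,0],[0,0.074,0.158,0],[0,0.088,0.19,0],[0,0.095,0.204,0],[0,0.0974,0.2097,0],[0,0.0974,0.2097,0],[0,0.0974,0.2097,0],[0,0.0974,0.2097,0]])

```text
t: 6.45
tcp_pos: [0.5671, 0.1501, 0.1614]
tool_rot: [0.522, 0.481, -0.518, 0.477]
force: [-0.6, 0.2, -1.3]
finger_gap: 0.196
```

```bash
python3 - <<'E'
from h import *
import pickle
st=manip.sense();print(st['t'],st['tcp_pos'],st['finger_gap'],st['force']); print(goto([.5682,.1489,.12],-5))
s=snap('wrist','w4.png');pickle.dump(s,open('w4.pkl','wb'));s2=snap('scene','s4.png');pickle.dump(s2,open('s4.pkl','wb'));t=snap('top','t4.png')
print('eye px',proj(s,[.5682,.1489,.045]),'tip',proj(s,[*st['tcp_pos'][:2],.116]))
p=proj(s2,[.5682,.1489,.045])[0].astype(int);print(p)
cv2.imwrite('pics/s4c.png',cv2.resize(s2['image'][p[1]-80:p[1]+20,p[0]-60:p[0]+60],(720,600),interpolation=2))
cv2.imwrite('pics/w4c.png',cv2.resize(s['image'][170:320,190:390],(800,600),interpolation=2))
E
```

```text
6.45 [0.56709506 0.15008972 0.16138245] 0.19634708914978444 [-0.56063406  0.17720603 -1.29013871]
([0.0414, 0.0012, 0.0014], np.float64(0.35))
eye px [[289.02674966 206.10745048]] tip [[287.81971194 239.59611201]]
[317 272]
```

View pics/w4c.png

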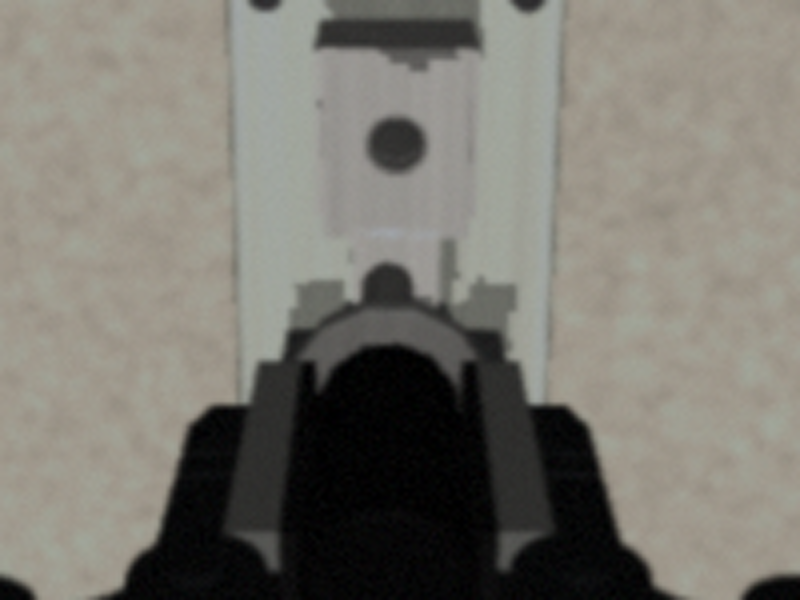

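View pics/s4c.png

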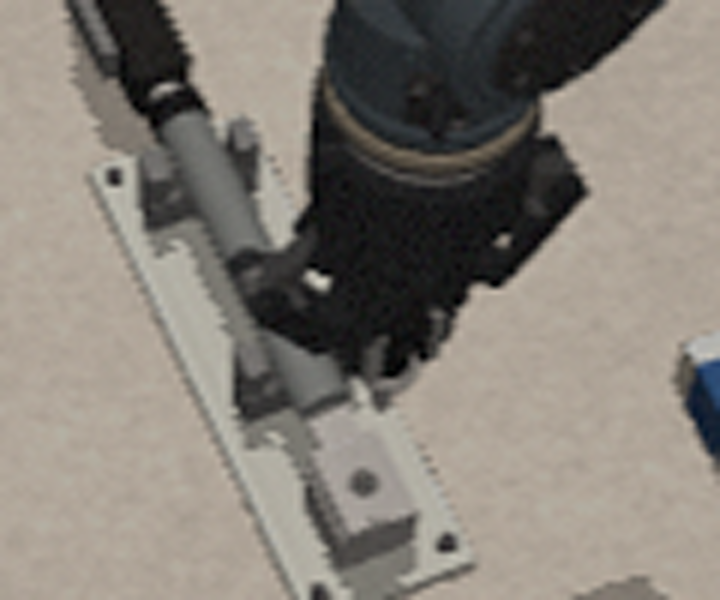

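The eye hole is at wrist pixel (289,206), as predicted. The shank tip is at about (287,240), roughly 0.6 mm to the left of nominal. I'll correct for that, go down to just above the eye and look again.

play_rows(series=[[0.01,0.0018,0.0014,0],[0.025,0.0018,0.0014,0],[0.04,0.0018,0.0014,0],[0.05,0.0018,0.0014,0],[0.055,0.0018,0.0014,0],[0.055,0.0018,0.0014,0],[0.055,0.0018,0.0014,0],[0.055,0.0018,0.0014,0]])

```text
t: 7.4
tcp_pos: [0.5698, 0.1488, 0.1072]
tool_rot: [0.523, 0.481, -0.517, 0.478]
force: [-0.4, -0.3, -0.5]
finger_gap: 0.193
```

```bash
python3 - <<'E'
from h import *
import pickle
st=manip.sense();print(st['t'],st['tcp_pos'],st['finger_gap'],st['force']); print(goto([.5688,.1489,.09]))
s=snap('wrist','w5.png');pickle.dump(s,open('w5.pkl','wb'));s2=snap('scene','s5.png')
print('eye px',proj(s,[.5682,.1489,.045]),'tip',proj(s,[*st['tcp_pos'][:2],st['tcp_pos'][2]-.048]))
p=[317,272]
cv2.imwrite('pics/s5c.png',cv2.resize(s2['image'][p[1]-50:p[1]+20,p[0]-40:p[0]+40],(684,600),interpolation=2))
cv2.imwrite('pics/w5c.png',cv2.resize(s['image'][190:265,240:340],(800,600),interpolation=2))
E
```

```text
7.4 [0.56979824 0.14876054 0.10721648] 0.1925034368114073 [-0.4120536  -0.26053711 -0.53026273]
([0.0172, -0.001, 0.0001], 0)
eye px [[285.12697845 229.41635864]] tip [[287.68843082 237.91323208]]
```

View pics/w5c.png

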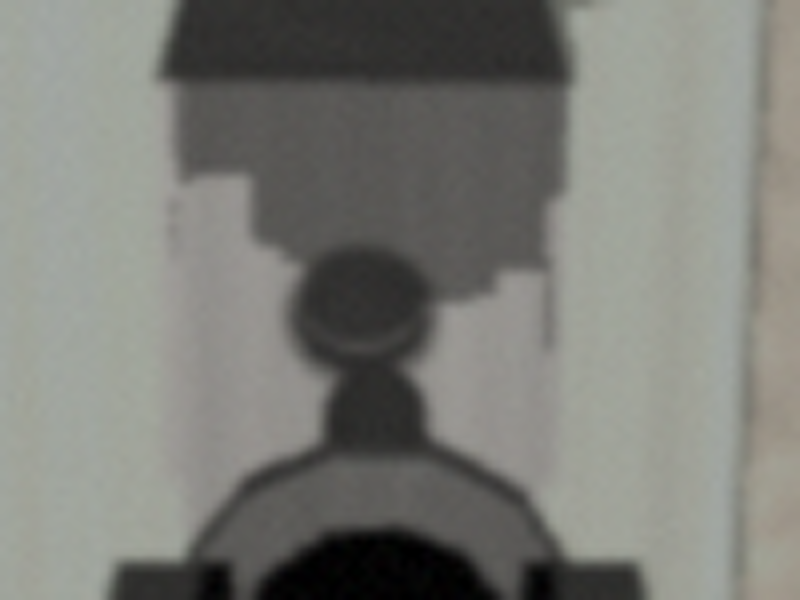

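View pics/s5c.png

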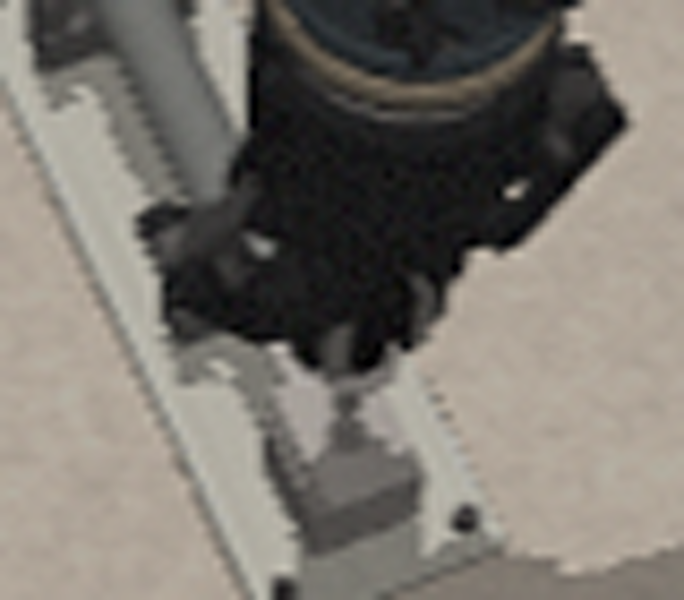

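The shank (column 287) is about 1.1 mm to the right of the hole (column 285.1, row 228.4), and the hole is about 0.6 mm further +y than predicted. I'll correct both and start the insertion slowly.

play_rows(series=[[0.0,-0.0011,-0.0006,0],[0.004,-0.0011,-0.0006,0],[0.008,-0.0011,-0.0006,0],[0.012,-0.0011,-0.0005,0],[0.016,-0.0011,-0.0005,0],[0.02,-0.0011,-0.0005,0],[0.022,-0.0011,-0.0005,0],[0.022,-0.0011,-0.0005,0]])

```text
t: 8.3
tcp_pos: [0.5685, 0.1495, 0.0848]
tool_rot: [0.522, 0.481, -0.517, 0.478]
force: [-0.3, -0.3, -1.3]
finger_gap: 0.197
```

```bash
python3 - <<'E'
from h import *
st=manip.sense();print(st['t'],st['tcp_pos'],st['finger_gap'],st['force'],st['ft_torque']); print(goto([.5688,.1491,.06]))
s=snap('wrist','w6.png')
cv2.imwrite('pics/w6c.png',cv2.resize(s['image'][190:265,240:340],(800,600),interpolation=2))
E
```

```text
8.3 [0.56845661 0.14948314 0.08476746] 0.1965587985263294 [-0.32749689 -0.2622219  -1.33649532] [-0.02093587  0.04897943 -0.06243826]
([0.0248, 0.0003, 0.0006], 0)
```

View pics/w6c.png

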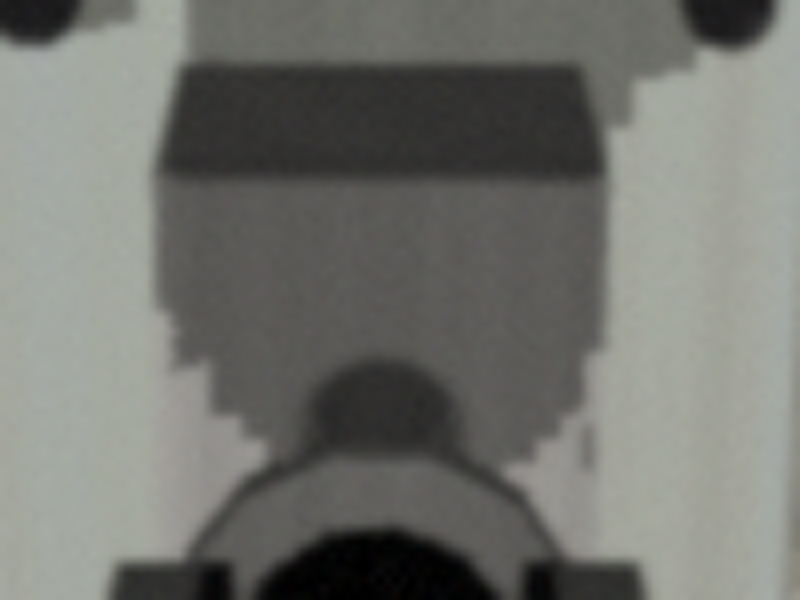

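The hole closes round the shank, centred to within a pixel (crop columns 382 and 378). The tip is 8 mm in with no contact force, so I'll carry on down.

play_rows(series=[[0.003,0.0002,0.0003,0],[0.006,0.0002,0.0003,0],[0.009,0.0002,0.0003,0],[0.012,0.0002,0.0003,0],[0.015,0.0002,0.0003,0],[0.018,0.0002,0.0003,0],[0.021,0.0002,0.0003,0],[0.0235,0.0002,0.0003,0],[0.0255,0.0002,0.0003,0],[0.0265,0.0002,0.0003,0],[0.0265,0.0002,0.0003,0]])

```text
t: 9.45
tcp_pos: [0.5688, 0.1494, 0.0584]
tool_rot: [0.522, 0.481, -0.517, 0.478]
force: [-1.1, 0.9, -0.3]
finger_gap: 0.194
```

```bash
python3 - <<'E'
from h import *
st=manip.sense();print(st['t'],st['tcp_pos'],st['finger_gap'],st['force'],st['ft_torque'])
s=snap('wrist','w7.png')
E
```

```text
9.45 [0.56879644 0.1493707  0.05835889] 0.19391036713800688 [-1.09150796  0.85580938 -0.30045703] [-0.03934824  0.01448292  0.01058783]
```

View pics/w7.png

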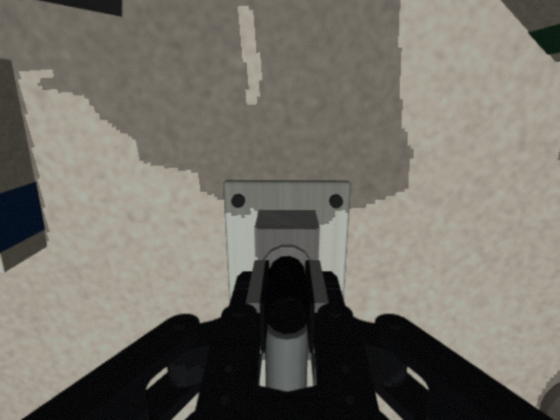

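The collar sits almost on the eye at (287,255), with about 1 mm to go and no force. I'll release it so it drops home, then retreat.

play_rows(series=[[0.001,0,0,0],[0.001,0,0,0],[0.001,0,0,0],[0.001,0,0,0],[0.001,0,0,0]], claw=45)

```text
t: 10.0
tcp_pos: [0.5689, 0.1494, 0.0576]
tool_rot: [0.523, 0.481, -0.517, 0.478]
force: [0.0, -0.0, 1.2]
finger_gap: 0.451
```

play_rows(series=[[-0.015,0,0,0],[-0.035,0,0,0],[-0.06,0,0,0],[-0.09,0,0,0],[-0.12,0,0,0],[-0.12,0,0.03,0],[-0.12,0,0.06,0],[-0.12,0,0.06,0]])

```text
t: 10.8
tcp_pos: [0.5638, 0.086, 0.1787]
tool_rot: [0.523, 0.479, -0.518, 0.478]
force: [0.1, 0.9, -0.3]
finger_gap: 0.452
```

```bash
python3 - <<'E'
from h import *
import pickle
st=manip.sense();print(st['t'],st['tcp_pos'],st['finger_gap'],st['force'],st['ft_torque'])
s=snap('wrist','w8.png');pickle.dump(s,open('w8.pkl','wb'));s2=snap('scene','s8.png');pickle.dump(s2,open('s8.pkl','wb'))
E=[.5684,.1491]
print(proj(s,[[*E,.087],[*E,.049]]))
u=dep(s2,proj(s2,[*E,.087]));print(u,dep(s,proj(s,[*E,.087])))
p=proj(s2,[*E,.07])[0].astype(int)
cv2.imwrite('pics/s8c.png',cv2.resize(s2['image'][p[1]-50:p[1]+40,p[0]-60:p[0]+60],(800,600),interpolation=2))
E
```

```text
10.8 [0.56384391 0.0859676  0.17865706] 0.45156337438653377 [ 0.1492424   0.88554842 -0.32051311] [-0.0454372  -0.02291891 -0.03054835]
[[286.0860876  126.18620503]
 [286.00310468 122.42811385]]
[[0.56878612 0.14958552 0.08827647]] [[0.56840419 0.14916716 0.0878946 ]]
```

View pics/w8.png

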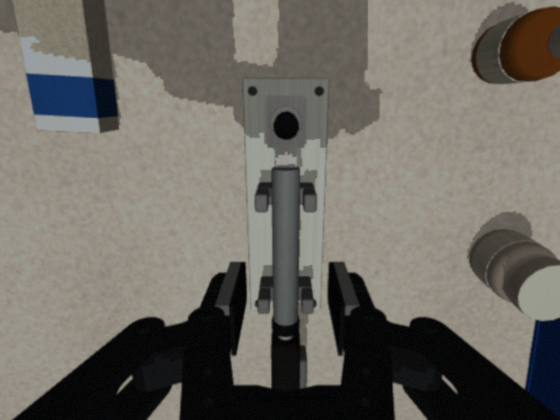

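View pics/s8c.png

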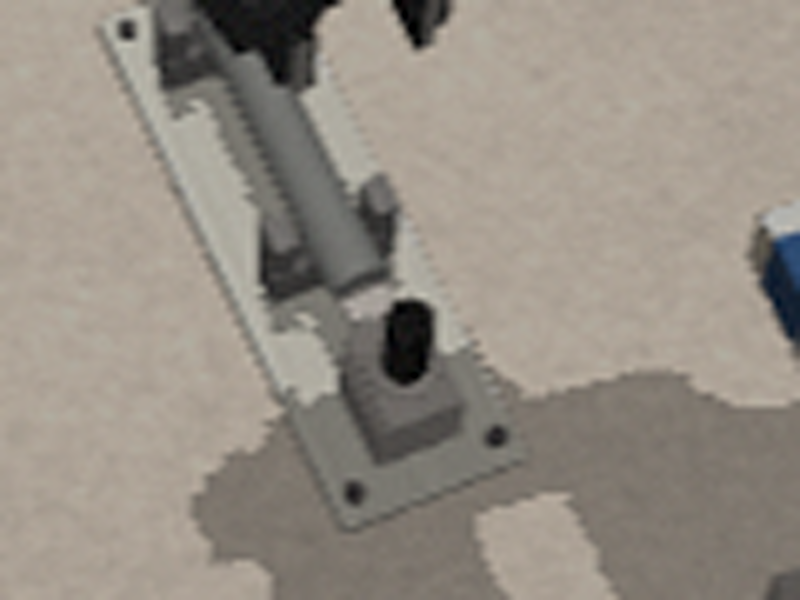

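The pin is fully in. The depth reading on its top is about 88 mm, against 87 mm expected, and the collar is on the eye. I'll move over the handle and open the fingers.

```bash
python3 - <<'E'
from h import *
print(goto([.5483,-.0951,.15],-4.94))
E
```

```text
([0.0265, -0.0004, 0.1843], np.float64(0.18))
```

play_rows(series=[[0,0,0.03,0],[0,0,0.065,0],[0,0,0.1,0],[0.005,0,0.135,0],[0.015,0,0.165,0.2],[0.026,0,0.184,0.2],[0.026,0,0.184,0.2],[0.026,0,0.184,0.2],[0.026,0,0.184,0.2]], claw=80)

```text
t: 11.8
tcp_pos: [0.5491, -0.0935, 0.151]
tool_rot: [0.524, 0.479, -0.518, 0.477]
force: [-0.2, 0.6, 1.0]
finger_gap: 0.802
```

```bash
python3 - <<'E'
from h import *
import pickle
st=manip.sense();print(st['t'],st['tcp_pos'],st['finger_gap'],st['force'])
s=snap('wrist','w9.png');pickle.dump(s,open('w9.pkl','wb'));s2=snap('scene','s9.png');pickle.dump(s2,open('s9.pkl','wb'))
c=np.array([.5473,-.0951]);u=np.array([-np.cos(CA),-np.sin(CA)]);v=np.array([-u[1],u[0]])
# v: toward world +x? 
print(u,v)
P=[[*(c+a*u+b*v),.062] for a in(-.044,.044) for b in(-.014,.014)];print(proj(s,P).round(1).tolist())
cv2.imwrite('pics/w9b.png',cv2.convertScaleAbs(s['image'],alpha=1.8))
p=proj(s2,[*c,.06])[0].astype(int)
cv2.imwrite('pics/s9c.png',cv2.resize(s2['image'][p[1]-45:p[1]+45,p[0]-60:p[0]+60],(800,600),interpolation=2))
E
```

```text
11.8 [ 0.54909127 -0.09348932  0.15096374] 0.802334728594318 [-0.18332306  0.55912185  1.04636454]
[-0.08611248 -0.99628542] [ 0.99628542 -0.08611248]
[[264.7, 158.2], [305.3, 158.2], [266.9, 272.3], [303.2, 272.2]]
```

View pics/w9b.png

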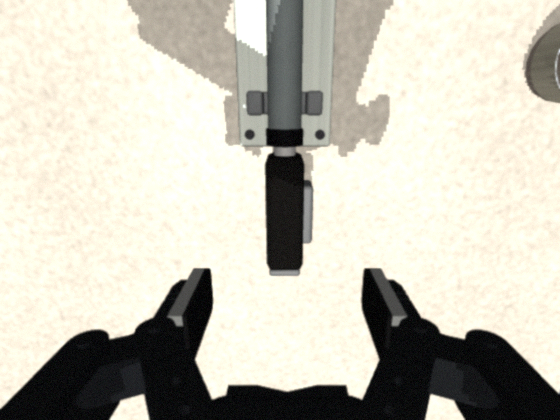

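View pics/s9c.png

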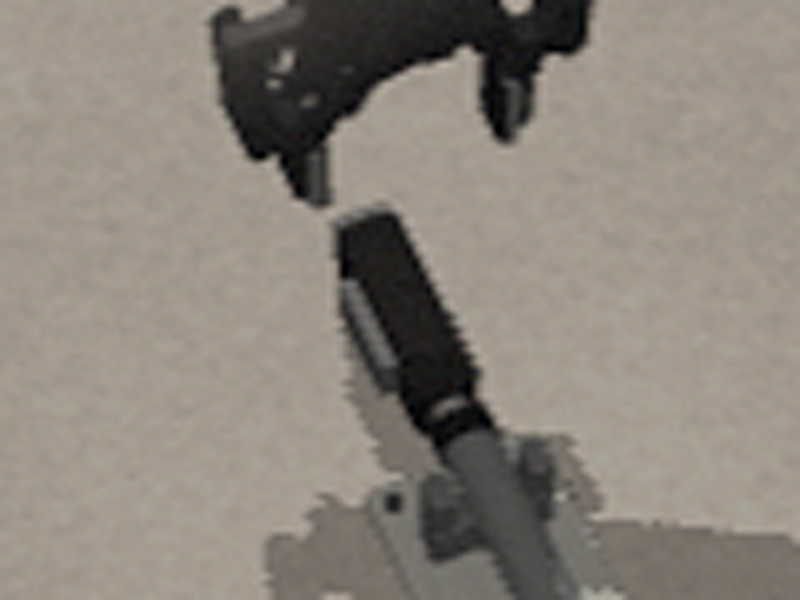

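The handle spans columns 266–303 and rows 155–270, with the button on its right side at (308,212), all within 2 px of prediction. I'll go down around it.

```bash
python3 - <<'E'
from h import *
print(goto([.5483,-.0945,.027],-4.94), Ro.from_quat(manip.sense()['tool_rot']).as_matrix().round(4))
E
```

```text
([0.1241, -0.0012, 0.0021], np.float64(0.09)) [[ 0.0047  0.9964 -0.0846]
 [ 0.0082 -0.0846 -0.9964]
 [-1.      0.004  -0.0086]]
```

play_rows(series=[[0.02,-0.0012,0.002,0],[0.05,-0.0012,0.002,0],[0.08,-0.0012,0.002,0],[0.1,-0.0012,0.002,0],[0.115,-0.0012,0.002,0],[0.124,-0.0012,0.002,0],[0.124,-0.0012,0.002,0],[0.124,-0.0012,0.002,0],[0.124,-0.0012,0.002,0]])

```text
t: 12.8
tcp_pos: [0.5491, -0.0945, 0.028]
tool_rot: [0.524, 0.479, -0.517, 0.478]
force: [0.1, 0.9, 0.4]
finger_gap: 0.801
```

```bash
python3 - <<'E'
from h import *
st=manip.sense();print(st['t'],st['tcp_pos'],st['finger_gap'],st['force'])
s=snap('wrist');cv2.imwrite('pics/w10.png',cv2.convertScaleAbs(s['image'],alpha=1.8))
E
```

```text
12.8 [ 0.54910997 -0.09450199  0.02802581] 0.8007412172604403 [0.06235382 0.91115403 0.43008349]
```

View pics/w10.png

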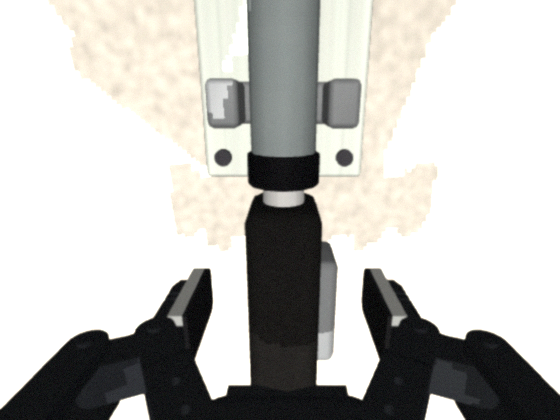

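The fingers straddle the handle, with the handle centred at column 284 and the jaws at 287, which is the intended 1 mm bias towards the button. I'll close them.

play_rows(series=[[0.003,0,0,0],[0.003,0,0,0],[0.003,0,0,0],[0.003,0,0,0],[0.003,0,0,0],[0.003,0,0,0],[0.003,0,0,0],[0.003,0,0,0],[0.003,0,0,0]], claw=0, force=60)

```text
t: 13.75
tcp_pos: [0.5485, -0.0947, 0.0258]
tool_rot: [0.524, 0.479, -0.517, 0.478]
force: [-3.4, -0.2, 5.9]
finger_gap: 0.334
```

```bash
python3 - <<'E'
from h import *
import pickle
st=manip.sense();print(st['t'],st['tcp_pos'],st['finger_gap'],st['finger_gap']*85,st['force'],st['ft_torque'])
s=snap('wrist');cv2.imwrite('pics/w11.png',cv2.convertScaleAbs(s['image'],alpha=1.8));pickle.dump(s,open('w11.pkl','wb'))
u=np.array([-np.cos(CA),-np.sin(CA),0]); R=Ro.from_quat(st['tool_rot']).as_matrix()
for d in (.06,.124,.128): print(d,(R.T@(u*d)).round(4))
E
```

```text
13.75 [ 0.54851561 -0.09468198  0.0257817 ] 0.33380471608904727 28.373400867569018 [-3.42771495 -0.22562535  5.93347193] [-0.09319135  0.18210287  0.03764986]
0.06 [-0.0005 -0.0001  0.06  ]
0.124 [-0.001  -0.0002  0.124 ]
0.128 [-0.001  -0.0002  0.128 ]
```

View pics/w11.png

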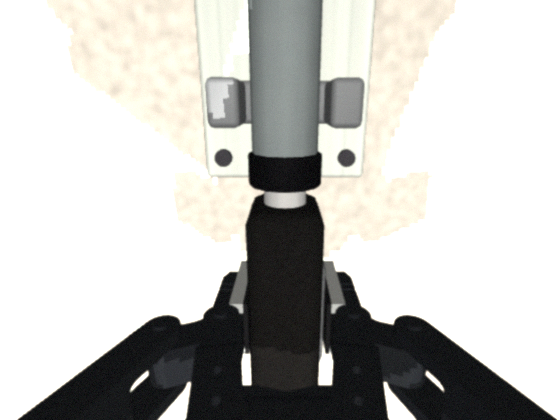

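The gap reads 28.4 mm. On the 18 mm pin grip it read about 1.5 mm low, so this is about 30 mm and the button is fully in. I'll draw the handle straight out.

play_rows(series=[[0,0,0.002,0],[0,0,0.005,0],[0,0,0.009,0],[0,0,0.014,0],[0,0,0.019,0],[0,0,0.024,0],[0,0,0.029,0],[0,0,0.034,0],[0,0,0.038,0],[0,0,0.04,0]])

```text
t: 14.8
tcp_pos: [0.5449, -0.135, 0.0257]
tool_rot: [0.524, 0.479, -0.517, 0.478]
force: [-0.1, 4.7, 5.7]
finger_gap: 0.332
```

```bash
python3 - <<'E'
from h import *
st=manip.sense();print(st['t'],st['tcp_pos'],st['finger_gap'],st['force'],st['ft_torque'])
s=snap('wrist');cv2.imwrite('pics/w12.png',cv2.convertScaleAbs(s['image'],alpha=1.8))
E
```

```text
14.8 [ 0.54492594 -0.1350213   0.02572123] 0.33195345012951294 [-0.14085975  4.71046554  5.69303598] [ 0.69146992 -0.20256189  0.00287635]
```

View pics/w12.png

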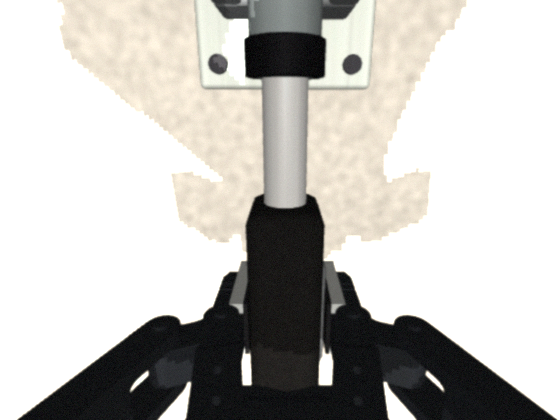

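The rod is extending (bright, rows 78–205), the handle hasn't slipped in the jaws, and the pull is about 4.7 N. I'll continue past the first stop.

play_rows(series=[[0,0,0.004,0],[0,0,0.009,0],[0,0,0.014,0],[0,0,0.019,0],[0,0,0.024,0],[0,0,0.029,0],[0,0,0.034,0],[0,0,0.039,0],[0,0,0.044,0],[0,0,0.049,0],[0,0,0.054,0],[0,0,0.059,0],[0,0,0.064,0],[0,0,0.068,0],[0,0,0.072,0],[0,0,0.075,0],[0,0,0.078,0],[0,0,0.078,0]])

```text
t: 16.65
tcp_pos: [0.5381, -0.2132, 0.0255]
tool_rot: [0.524, 0.479, -0.518, 0.477]
force: [-0.1, 6.0, 7.1]
finger_gap: 0.341
```

```bash
python3 - <<'E'
from h import *
st=manip.sense();print(st['t'],st['tcp_pos'],st['finger_gap'],st['force'],st['ft_torque'],np.linalg.norm(st['tcp_pos'][:2]-np.array([.54852,-.09468])))
E
```

```text
16.65 [ 0.53808182 -0.2132448   0.02546226] 0.3405612180050316 [-0.0777088   6.01197068  7.11482709] [ 0.90479798 -0.26375937  0.01437643] 0.11902338795238156
```

The handle has travelled 119 mm at 6 N. I'll creep to the hard stop.

play_rows(series=[[0,0,0.001,0],[0,0,0.002,0],[0,0,0.003,0],[0,0,0.004,0],[0,0,0.005,0],[0,0,0.006,0],[0,0,0.007,0],[0,0,0.007,0]])

```text
t: 17.45
tcp_pos: [0.5375, -0.2183, 0.0254]
tool_rot: [0.525, 0.48, -0.517, 0.476]
force: [3.1, 11.5, 6.5]
finger_gap: 0.341
```

```bash
python3 - <<'E'
from h import *
st=manip.sense();print(st['t'],st['tcp_pos'],st['finger_gap'],st['force'],st['ft_torque'],np.linalg.norm(st['tcp_pos'][:2]-np.array([.54852,-.09468])))
s=snap('wrist');cv2.imwrite('pics/w13.png',cv2.convertScaleAbs(s['image'],alpha=1.8))
E
```

```text
17.45 [ 0.53746684 -0.21828537  0.02544087] 0.340682443501068 [ 3.05815193 11.47861643  6.52787821] [ 1.42818063 -0.73268719 -0.01215166] 0.12409858802149663
```

View pics/w13.png

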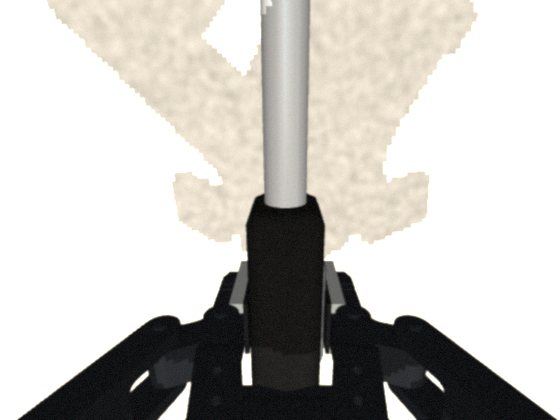

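The travel is 124.1 mm and the pull has jumped to 11.5 N, so this looks like the stop. One more tug will confirm it and leave a steady pull on the handle.

play_rows(series=[[0,0,0.002,0],[0,0,0.003,0],[0,0,0.004,0],[0,0,0.005,0],[0,0,0.005,0],[0,0,0.005,0]])

```text
t: 18.1
tcp_pos: [0.5372, -0.2186, 0.0253]
tool_rot: [0.527, 0.481, -0.516, 0.474]
force: [5.8, 19.6, 6.6]
finger_gap: 0.335
```

```bash
python3 - <<'E'
from h import *
import pickle
st=manip.sense();print(st['t'],st['tcp_pos'],st['finger_gap'],st['force'],st['ft_torque'],np.linalg.norm(st['tcp_pos'][:2]-np.array([.54852,-.09468])))
s=snap('scene','s14.png');t=snap('top','t14.png');w=snap('wrist');cv2.imwrite('pics/w14.png',cv2.convertScaleAbs(w['image'],alpha=1.8))
E=[.5684,.1491];print(dep(s,proj(s,[*E,.087])))
a=pickle.load(open('scene0.pkl','rb'))['image'];print(cv2.absdiff(a,s['image'])[230:370,220:260].max())
E
```

```text
18.1 [ 0.53721279 -0.21855044  0.02529389] 0.33486601655818576 [ 5.77321536 19.64929809  6.61332354] [ 2.37601177 -1.31511399 -0.04527256] 0.12438544491015402
[[0.56838663 0.14908319 0.0869558 ]]
13
```

View pics/s14.png

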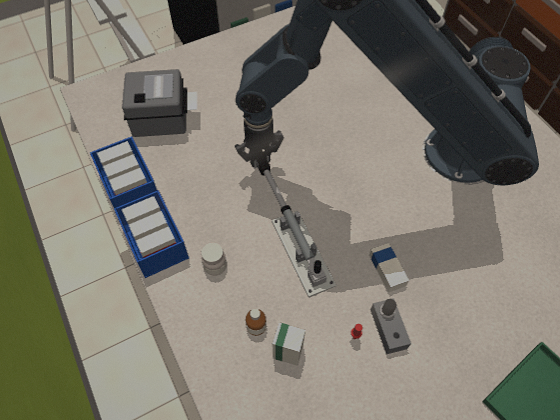

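View pics/w14.png

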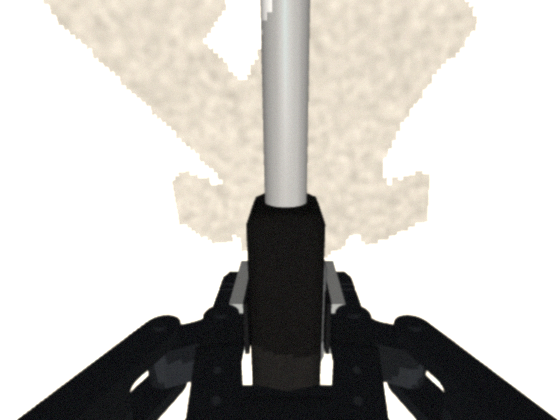

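The pull reached 19.6 N for only 0.3 mm more travel, so this is the hard stop. The pin still stands in the eye, with its top at 87 mm. The arm hides the tape roll in the scene view, so I'll check it in the top view.

View pics/t14.png

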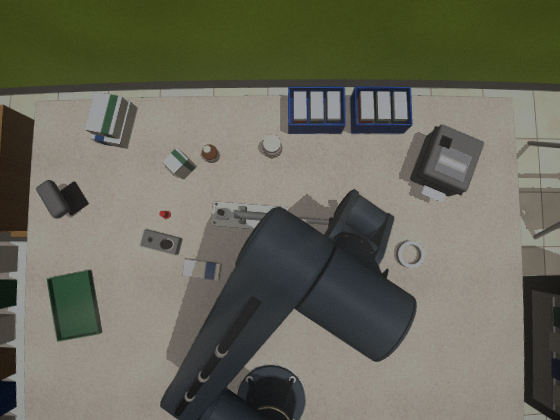

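The tape roll (410,253), jar, bottle, cartons, red pin and thick pin are all where they started. I'll hand in with the pull held.

```bash
python3 - <<'E'
from h import *
print(manip.sign_off())
E
```

```text
the job is handed in; nothing more can be done
None
```

The job is done and handed in at about 18 s of the 61 s allowed. The slim pin is through the eye, and the handle is held at the second stop with the button squeezed.

- **Pin:** I took the slimmer black pin from the rack, lowered it into the eye and hole with almost no contact force, and let go. Its top measured 87–88 mm above the counter, against 87 mm when fully in. It was still there after the pull.
- **Button:** The jaw gap read 28.4 mm. On the 18 mm pin grip it read about 1.5 mm low, so the true gap is about 30 mm, which means the button is fully in. The gap stayed about the same through the whole pull, and the handle did not slip.
- **Handle:** It travelled 124.4 mm, against about 124 mm expected. The last 0.3 mm took the pull from 11.5 to 19.6 N, so it is at the hard stop. I left a steady pull on it, with about 6 N of sideways force.
- **Everything else:** The cartons, bottle, jar, tape roll, thick pin and red pin look unmoved in the last top view, judged by eye.

No check failed. The one small disagreement was about 1 mm between the cameras and the arm, which I corrected before inserting the pin.

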